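Spring a battery pack out of the blender charger and stop it with the other finger

ROBOT

A 6-joint arm with a two-finger parallel gripper is mounted at the origin on the work surface. World frame = base frame: x ahead of the robot, y to its left, z up, the work surface at z = 0. Lengths are in mm, angles in rad, forces in N, time in s.
With the tool pointing down it reaches from about 400 to 925 mm from the base axis. Payload 12.5 kg.
Tool frame: the origin (TCP) lies at the centre of the arm's flange, where the gripper is bolted on; the fingertips stand 190 mm ahead of it and the grasp point (between the pads) lies 171 mm ahead of it; z points along the fingers, y is the line along which they close (so a half turn about z gives the same grasp; the last joint's range is limited). The gripper opens to 95 mm and grips with 3 to 60 N. Pads are 20 mm wide; open, the fingers measure 119 mm over their backs; the gripper's body (75 mm by 180 mm) begins 59 mm behind the grasp point.
Start: joints at [-1.414, 0.491, 1.559, -0, 1.092, -0.106], TCP at [162.386, -603.536, 404.761] pointing down, gripper open.
Joint ranges: [-3.1, 3.1], [-0.84, 2.19], [0.05, 2.79], [-1.13, 4.28], [0.06, 2.93], [-2.69, 2.69]. Speed limits (rad/s): [2.22, 2.22, 2.79, 3.14, 3.14, 3.14].

INTERFACE

Orientations are given as [roll, pitch, yaw] about the fixed x, y, z axes, in that order (R = Rz(yaw) Ry(pitch) Rx(roll)).
In Python, from cell import env, read_camera, search_frame, cut_out gives the robot as it stands. The module is installed in compiled form; this text tells all that it offers.
- The arm moves only by the tool move_arm, never from a script. Its argument "commands" is a list of rows, each a list of 3 entries, a list of its own where there are three numbers: the shift along the world's x, y, z normalised to -1 to 1, where 1 is 0.03 m, then the turn about the world's z normalised to -1 to 1, where 1 is 0.08 rad, then the opening, from -1 (shut) to 1 (fully open), so that 0 is half open. A call has 1 to 20 rows; each row shifts and turns the commanded pose from where the row before left it; what a row does not reach is not made up. A row lasts 1/12 s, in which the tool goes at most 41.7 mm and 7.16 degrees, less where a joint would pass 70% of its speed; a pose out of reach is approached as far as the arm can. A call with a number of a shift or a turn outside -1 to 1 is refused whole. A call with a gripper value outside its range is refused whole. The fingers move at their own pace and stop on an object; the grip force is fixed at half the most. Time passes only in rows, so rows that do not move let the fingers close. It gives the time, the measured TCP pose, the force, the opening and the grip force at its end, in the units of the state.
- env.state(): the state, without advancing time (a new reading comes with each control period).
- read_camera(name): name is "side" or "top" or "wrist"; returns a dict with "image" (480x640x3 uint8, red, green, blue), "fx", "fy", "cx", "cy" (pixels), "rvec" (rotation vector, rad) and "tvec" (3), from world to camera coordinates, as OpenCV has them. Camera axes: x right, y down, z forward; pixel columns grow to the right and rows downward; lengths in mm; the calibration is good to about 2 mm. A picture is of the moment at which its call begins. There is no depth.
- env.job_done(): hands the job in; it is judged then, once.
Trained networks look in a picture, given as the dict that the camera call returned (one of the last four; its "shot" number tells which), for a name from the list of things; names that differ only in an ending like _2 or _b are one class to them, and where a whole thing is asked for, a point or a joint stands for the part that bears it (a point fixed in the world has none). Each returns a list of dicts, best first, with "confidence" (0 to 1); they miss things now and then, are a little off and sometimes report something else, mostly with a low value. They report only what shows in the picture. A call takes as long as a camera call. They do not tell look-alikes from the thing itself.
- search_frame(thing, picture): "at" ([column, row] in pixels, amid what is visible of it).
- cut_out(thing, picture): "region" (480x640 bool, what is visible of it) and "at" ([column, row] in pixels, amid what is visible of it).
The state is a dict: "t": time; "joints": joint angles; "qvel": joint speeds; "tau": joint torques, N m; "eef_pos": TCP position; "tcp_rot": TCP orientation; "ft_force": force on the tool from outside, world axes, zero at the start; "moment": the same for the moment, N m; "opening": opening from 0.0 (shut) to 1.0 (fully open); "grip_force": force on a finger pad.
Only numpy, scipy, OpenCV 4.12 (cv2) and the standard library are available. Lean on these libraries where they do the work, as an engineer would, in place of code of your own. Each camera call takes 0.05 s, during which the arm holds its last target. There are 200 camera calls.

TASK

Take the tall battery pack off charge: press the release key beside its bay with one fingertip so that the pack springs clear of its latch, and have the other finger standing a little way down the slide to stop it before it runs off the front end. Do not grasp or lift the pack, and leave the short pack latched and the things lying around where they are. Finish with that finger still holding the sprung pack on the slide; it would run off if you let go.

Things in the scene. Friction and masses are not known exactly. Their poses are not given: they have to be found in the camera images.
- charger: Light grey twin battery charger of a cordless stick blender, fixed: 181 mm deep (x), 214 wide (y). Origin: centre of its underside; x points level to its back, y to its left. Two bays (centres y = +-37.5 mm) slope down at 15 deg to the open front (-x), where the slide surface is 22 mm above the bench at x = -92.5 mm. Outside each bay a shoulder, 14 mm above the slide, carries its release key.
- slide (a point): Point on the slide surface, midway between the bays, level along the slide with the packs' noses at rest, 65 mm from the open front end. Its x points up the slope, z square to it. The bays are 63 mm wide with walls and overhanging rails 14 mm high: packs can only slide along them. In this frame the tall nose is at x = 0 latched, at minus the distance slid out later.
- tall_pack: The taller of two black battery packs: 90 mm long, 50 high, body 50 wide on a shoe 60 wide and 8 high that runs under the rails; 0.3 to 0.6 kg. It lies latched in the left or the right bay, pushed by a spring plunger (5 N, 12 mm stroke). Origin: middle of its underside on the slide; axes as the charger's (level, not sloped) while it lies there.
- tall_nose (a point): Middle of the tall pack's front end face, 25 mm above the slide. The face is square to the slide, so it leans: its top edge, which an upright finger meets first, is 24 mm higher and 6.5 mm farther forward. Once freed the pack is kicked forward and runs off in about 0.2 s: the stopping finger must be there first. Slid out 13 mm it is clear of the latch; stop it before 48 mm.
- short_pack: The other black battery pack, as long and wide but only 27 mm high, latched in the other bay; it must stay there. Origin and axes as for the tall pack.
- release_left_top (a point): Middle of the top of the left release key, which frees the pack in the left (charger +y) bay: a black ribbed key, 33 mm along the slide by 28 across, 10 mm proud of the shoulder. At rest this point is 59 mm above the bench, 46 mm in front (-x) of the charger's origin and 88.5 mm to its left. Press it downwards.
- release_right_top (a point): The same for the right (charger -y) bay, 88.5 mm to the right of the charger's origin.
- release_left (a joint): Travel of the left release key, m: 0 = up, 0.007 = fully down (square to the slope). The pack is freed at about 0.005. Spring: 2 N to start, 5 N fully down. It rises again when let go, which does not matter once the pack has slid out 13 mm.
- release_right (a joint): The same for the right release key.
- blender_handle: Motor handle of the stick blender, lying on the bench to the right of the charger: 270 mm long, 60 mm thick. Origin at its middle, on the bench. Leave it alone.
- bowl: Steel mixing bowl, 150 mm wide, 65 mm high, standing to the left of the charger. Origin under its centre. Leave it alone.
- scraper: Dough scraper lying flat, steel blade with a wooden grip, 110 x 150 mm, 16 mm high, left of the charger and nearer the robot. Origin at its middle, on the bench. Leave it alone.
Not all that is in view belongs to the job. Leave any blue or red look-alike of the tall_pack alone.

How it is judged:
By the outcome, as a careful person would: the job done as asked, in the order asked, and still so for the second after the job is handed in, while the arm keeps its last pose, push and grip.
It also fails if it takes over 29 s, if anything falls off the work surface, if the arm or the gripper's body presses on something with over 40 N, if the wrist force passes 120 N, or if a joint passes its speed limit or range.

## Working session

There is one attempt and no reset: what is moved stays moved. The work goes in short steps, Python scripts to look and compute and a tool call to move; the robot and the scene stay as the last step left them, time stands still between calls to the robot, and variables do not carry over. Pictures are saved under pics/ and viewed, at most 10 in all, crops included, and the job is handed in when it is done.

Besides the shell and the picture viewer there is one more tool, called as name(argument=value, ...), one argument or row to a line, values as JSON. move_arm: Moves the arm, as the interface text tells. Its arguments: {"type":"object","properties":{"commands":{"type":"array","items":{"type":"array"}}},"required":["commands"]}

```bash
mkdir -p pics; cat > h.py <<'E'
import numpy as np, cv2
from cell import env, read_camera, search_frame, cut_out
def save(p,n): cv2.imwrite('pics/'+n+'.png',p['image'][:,:,::-1])
def K(p): return np.array([[p['fx'],0,p['cx']],[0,p['fy'],p['cy']],[0,0,1.]])
def ray(p,uv):
    R=cv2.Rodrigues(np.array(p['rvec'],float))[0]; t=np.array(p['tvec'],float).ravel()
    return -R.T@t, R.T@np.linalg.inv(K(p))@np.array([uv[0],uv[1],1.])
def at_z(p,uv,z):
    c,d=ray(p,uv); return c+d*(z-c[2])/d[2]
def proj(p,X):
    return cv2.projectPoints(np.array(X,float).reshape(-1,3),np.array(p['rvec'],float),np.array(p['tvec'],float),K(p),None)[0].reshape(-1,2)
E
python3 - <<'E'
from h import *
s=env.state();print(s['t'],s['eef_pos'],s['tcp_rot'],s['opening'])
for n in ['top','side']:
    p=read_camera(n);save(p,n+'0')
    print(n,ray(p,(320,240)))
    for th in ['charger','tall_pack','short_pack','release_left_top','release_right_top','tall_nose','bowl','blender_handle','scraper']:
        print(th,[(np.round(d['at']),round(d['confidence'],2)) for d in search_frame(th,p)][:4])
E
```

```text
0.0 [ 162.3974208  -603.48968302  404.13222927] [-3.14039937e+00 -1.15562158e-04  2.62818610e-01] 0.9992820206621083
top (array([ 448.71940162,  -26.06665468, 1005.42074982]), array([ 0.13336165,  0.00793147, -0.99108583]))
charger [(array([300., 193.]), 0.77)]
tall_pack [(array([316., 198.]), 0.79), (array([495., 165.]), 0.77), (array([312., 306.]), 0.61)]
short_pack [(array([276., 199.]), 0.59)]
release_left_top [(array([253., 229.]), 0.76)]
release_right_top [(array([342., 226.]), 0.6)]
tall_nose [(array([312., 310.]), 0.79), (array([490., 168.]), 0.74), (array([316., 199.]), 0.63)]
bowl [(array([168., 179.]), 0.59)]
blender_handle [(array([413., 214.]), 0.68)]
scraper []
side (array([229.79374467, 642.95563099, 891.32707811]), array([ 0.31076811, -0.58725796, -0.74747956]))
charger [(array([272., 238.]), 0.96)]
tall_pack [(array([370., 272.]), 0.86), (array([326., 134.]), 0.69), (array([284., 221.]), 0.6)]
short_pack [(array([262., 247.]), 0.89)]
release_left_top [(array([281., 279.]), 0.83)]
release_right_top [(array([319., 219.]), 0.47)]
tall_nose [(array([327., 134.]), 0.96), (array([286., 220.]), 0.93), (array([375., 277.]), 0.65)]
bowl [(array([187., 323.]), 0.88)]
blender_handle [(array([335., 182.]), 0.84), (array([279., 277.]), 0.6)]
scraper [(array([305., 368.]), 0.65)]
```

View pics/top0.png

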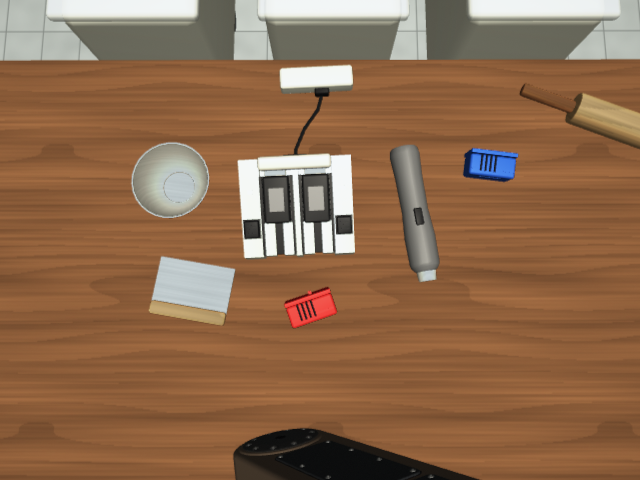

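View pics/side0.png

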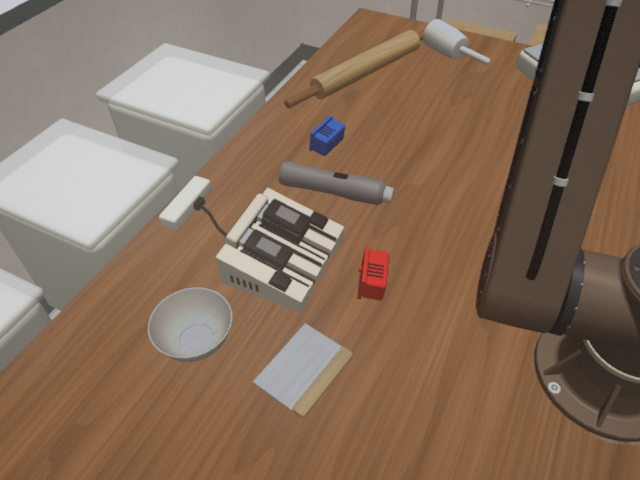

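The right bay (top pic, around 316,198) looks like it holds the tall pack, with its key at about (344,224). The left key is at (252,229). The red and blue packs are look-alikes. Next I'll work out the charger pose.

```bash
cat >> h.py <<'E'
def tri(ps,uvs):
    A=np.zeros((3,3));b=np.zeros(3)
    for p,uv in zip(ps,uvs):
        c,d=ray(p,uv);d=d/np.linalg.norm(d);M=np.eye(3)-np.outer(d,d);A+=M;b+=M@c
    return np.linalg.solve(A,b)
E
python3 - <<'E'
from h import *
t=read_camera('top');s=read_camera('side')
for n in ['release_left_top','release_right_top','tall_pack','short_pack']:
    r=[]
    for p in (t,s):
        l=cut_out(n,p); print(n,[(np.round(d['at'],1),round(d['confidence'],2),int(d['region'].sum())) for d in l][:3]); r.append(l)
    z=59 if 'rel' in n else 90
    for q in r[0][:3]: print(' top@z',at_z(t,q['at'],z).round(1))
    for q in r[1][:3]: print(' side@z',at_z(s,q['at'],z).round(1))
    if r[0] and r[1] and 'rel' in n: print(' tri',tri((t,s),(r[0][0]['at'],r[1][0]['at'])).round(1))
E
```

```text
release_left_top [(array([249.5, 230.1]), 0.64, 248)]
release_left_top [(array([281.9, 279.7]), 0.73, 258), (array([260.3, 259.8]), 0.48, 9023)]
 top@z [595.4 115.6  59. ]
 side@z [595.3 111.7  59. ]
 side@z [658.   87.5  59. ]
 tri [594.1 114.7  63.5]
release_right_top [(array([342.6, 223.9]), 0.63, 270), (array([276.6, 201.2]), 0.33, 1300)]
release_right_top []
 top@z [606.9 -61.6  59. ]
 top@z [651.4  64.6  59. ]
tall_pack [(array([313.5, 305.9]), 0.74, 1370), (array([492.1, 167.8]), 0.66, 1482), (array([316.3, 194.1]), 0.65, 1391)]
tall_pack [(array([325.3, 133.2]), 0.97, 931), (array([281.9, 217.7]), 0.8, 1363), (array([370.4, 274.1]), 0.58, 1331)]
 top@z [452.2  -6.8  90. ]
 top@z [ 707.4 -341.1   90. ]
 top@z [658. -12.  90.]
 side@z [ 705.2 -294.6   90. ]
 side@z [660.   -6.6  90. ]
 side@z [440.8  47.6  90. ]
short_pack [(array([276.9, 200.1]), 0.94, 1386), (array([413.4, 215.9]), 0.74, 3805)]
short_pack [(array([264.1, 245.2]), 0.65, 1216), (array([260.3, 261.2]), 0.22, 8706)]
 top@z [646.8  61.1  90. ]
 top@z [ 616.3 -191.3   90. ]
 side@z [654.4  73.3  90. ]
 side@z [640.2 111.2  90. ]
```

move_arm(
  commands=[
    [[0.69,0.94,0],0.173,-0.05],
    [[0.69,0.94,0],0.173,-0.05],
    [[0.69,0.94,0],0.173,-0.05],
    [[0.69,0.94,0],0.173,-0.05],
    [[0.69,0.94,0],0.173,-0.05],
    [[0.69,0.94,0],0.173,-0.05],
    [[0.69,0.94,0],0.173,-0.05],
    [[0.69,0.94,0],0.173,-0.05],
    [[0.69,0.94,0],0.173,-0.05],
    [[0.69,0.94,0],0.173,-0.05],
    [[0.69,0.94,0],0.173,-0.05],
    [[0.69,0.94,0],0.173,-0.05],
    [[0.69,0.94,0],0.173,-0.05],
    [[0.69,0.94,0],0.173,-0.05],
    [[0.69,0.94,0],0.173,-0.05],
    [[0.69,0.94,0],0.173,-0.05],
    [[0.69,0.94,0],0.173,-0.05],
    [[0.69,0.94,0],0.173,-0.05],
    [[0.69,0.94,0],0.173,-0.05],
    [[0.69,0.94,0],0.173,-0.05],
  ],
)

```text
t: 3.17
eef_pos: [577.2, -37.8, 404.9]
tcp_rot: [3.141, -0.0, 0.54]
ft_force: [1.8, -1.0, 0.6]
opening: 0.472
grip_force: 0.0
```

move_arm(
  commands=[
    [[0,0,0],0,-0.05],
    [[0,0,0],0,-0.05],
    [[0,0,0],0,-0.05],
  ],
)

```text
t: 3.42
eef_pos: [576.2, -39.6, 404.6]
tcp_rot: [-3.142, 0.0, 0.54]
ft_force: [0.3, 0.3, 0.4]
opening: 0.476
grip_force: 0.0
```

```bash
python3 - <<'E'
from h import *
s=env.state();print(s['t'],s['eef_pos'],s['tcp_rot'],s['opening'],s['ft_force'])
p=read_camera('wrist');save(p,'w1');print(ray(p,(320,240)))
for n in ['release_left_top','release_right_top','tall_pack','short_pack','tall_nose']:
    print(n,[(np.round(d['at'],1),round(d['confidence'],2),at_z(p,d['at'],59 if 'rel' in n else 87).round(1)) for d in cut_out(n,p)][:3])
E
```

```text
3.4167 [576.1767291  -39.58654905 404.59620179] [-3.14152284e+00  4.49401950e-04  5.39987319e-01] 0.4760329743504719 [0.25424443 0.33326236 0.44837961]
(array([ 6.38324763e+02, -3.36289271e-01,  3.85428071e+02]), array([-0.23600365, -0.12295136, -0.96405763]))
release_left_top [(array([174.6,  95.6]), 0.82, array([599.3, 109.9,  59. ]))]
release_right_top [(array([376.8, 202.1]), 0.9, array([609.3, -65.1,  59. ]))]
tall_pack [(array([216. , 287.8]), 0.76, array([490.2,  11.6,  87. ])), (array([348.6, 108.5]), 0.58, array([657.1,  -7.1,  87. ]))]
short_pack [(array([261.6,  59.8]), 0.7, array([653.5,  59.8,  87. ]))]
tall_nose [(array([349.9, 113.9]), 0.72, array([654.5,  -9.7,  87. ])), (array([212.4, 284.4]), 0.66, array([491.3,  15.3,  87. ])), (array([377.9, 203.8]), 0.29, array([611.1, -60.9,  87. ]))]
```

View pics/w1.png

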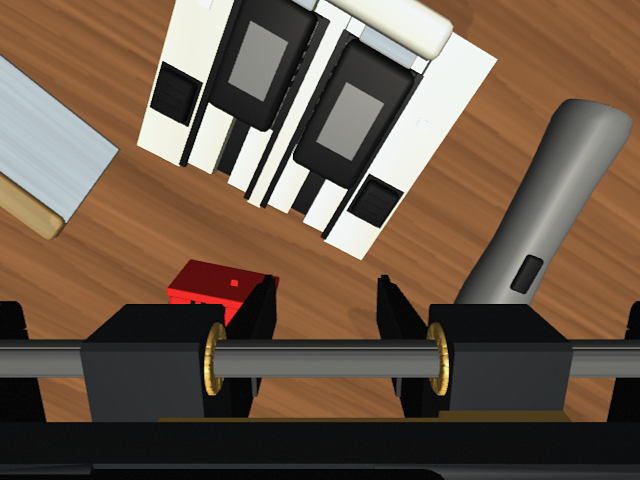

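The wrist view shows the left key at (175,95), the right key at (376,202), and the larger pack in the right bay with its nose near (325,175). I'll overlay the model to check the pose and which pack is the tall one.

```bash
python3 - <<'E'
from h import *
from scipy.optimize import least_squares
c,s_=np.cos(np.radians(15)),np.sin(np.radians(15))
def W(q,X):
    X=np.array(X,float).reshape(-1,3);C,S=np.cos(q[2]),np.sin(q[2])
    return np.c_[q[0]+C*X[:,0]-S*X[:,1],q[1]+S*X[:,0]+C*X[:,1],X[:,2]]
w,t,s=[read_camera(n) for n in('wrist','top','side')]
keys=[('release_left_top',[-46,88.5,59]),('release_right_top',[-46,-88.5,59])]
obs=[]
for p in(w,t,s):
    for n,X in keys:
        l=[d for d in cut_out(n,p) if d['region'].sum()<4000 and d['confidence']>.6]
        if l: obs.append((p,X,l[0]['at']))
def res(q): return np.concatenate([(proj(p,W(q,X))[0]-uv)*np.linalg.norm(W(q,X)[0]-ray(p,uv)[0])/p['fx'] for p,X,uv in obs])
r=least_squares(res,[650,25,.06],loss='soft_l1');q=r.x;print(q,res(q).round(1))
def pack(y,h):
    n0=np.array([-29.7,y,38.8]);u=np.array([c,0,s_]);n=np.array([-s_,0,c])
    return [n0+n*h+np.array([0,a,0])+u*b for a,b in((-25,0),(25,0),(25,90),(-25,90))]
out=[]
for p,nm in((w,'w'),(t,'t')):
    im=p['image'][:,:,::-1].copy()
    for y,h,col in((-37.5,50,(0,255,0)),(37.5,27,(0,255,255)),(-37.5,27,(0,0,255))):
        cv2.polylines(im,[proj(p,W(q,pack(y,h))).round().astype(int)],True,col,1)
    for _,X in keys: cv2.circle(im,tuple(proj(p,W(q,X))[0].round().astype(int).tolist()),3,(255,0,255),-1)
    o=im[0:270,120:520] if nm=='w' else cv2.resize(im[140:270,220:380],None,fx=2.5,fy=2.5)
    out.append(cv2.resize(o,(400,270) if nm=='t' else None,fx=1,fy=1))
cv2.imwrite('pics/ov.png',np.hstack(out))
for X in([-52,-88.5,59],[-78,-37.5,59],[-65,-63,59]): print(W(q,X).round(1))
E
```

```text
[6.46725062e+02 3.04018762e+01 5.26111809e-02] [0. 0.]
[[599.5 -60.7  59. ]]
[[570.8 -11.1  59. ]]
[[585.1 -35.9  59. ]]
```

View pics/ov.png

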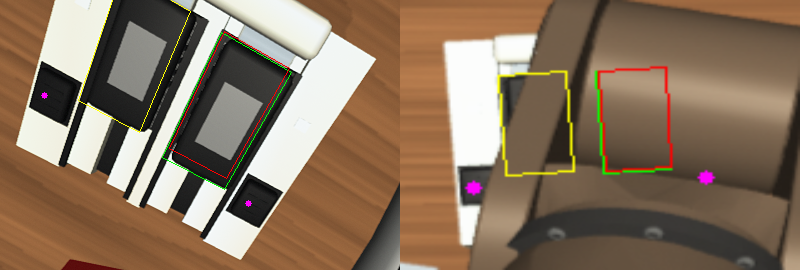

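The network only returned one usable key this time, so I'll refit with the earlier detections.

```bash
python3 - <<'E'
from h import *
from scipy.optimize import least_squares
c,s_=np.cos(np.radians(15)),np.sin(np.radians(15))
def W(q,X):
    X=np.array(X,float).reshape(-1,3);C,S=np.cos(q[2]),np.sin(q[2])
    return np.c_[q[0]+C*X[:,0]-S*X[:,1],q[1]+S*X[:,0]+C*X[:,1],X[:,2]]
w,t,s=[read_camera(n) for n in('wrist','top','side')]
L=[-46,88.5,59];R=[-46,-88.5,59]
obs=[(w,L,(174.6,95.6)),(w,R,(376.8,202.1)),(t,L,(251.5,229.3)),(t,R,(343.5,224)),(s,L,(281.5,279.5))]
def res(q,o=obs): return np.concatenate([(proj(p,W(q,X))[0]-uv)*np.linalg.norm(W(q,X)[0]-ray(p,uv)[0])/p['fx'] for p,X,uv in o])
for o in (obs[:2],obs):
    q=least_squares(res,[650,25,.06],args=(o,)).x;print(q,res(q).round(1))
def pack(y,h):
    n0=np.array([-29.7,y,38.8]);u=np.array([c,0,s_]);n=np.array([-s_,0,c])
    return [n0+n*h+np.array([0,a,0])+u*b for a,b in((-25,0),(25,0),(25,90),(-25,90))]
im=w['image'][:,:,::-1].copy()
for y,h,col in((-37.5,50,(0,255,0)),(37.5,27,(0,255,255)),(-37.5,27,(0,0,255)),(37.5,50,(255,100,0))):
    cv2.polylines(im,[proj(w,W(q,pack(y,h))).round().astype(int)],True,col,1)
for X in (L,R): cv2.circle(im,tuple(proj(w,W(q,X))[0].round().astype(int).tolist()),3,(255,0,255),-1)
cv2.imwrite('pics/ov2.png',cv2.resize(im[0:270,120:520],None,fx=2,fy=2))
for X in([-52,-88.5,59],[-78,-37.5,59],[-65,-63,59]): print(W(q,X).round(1))
E
```

```text
[6.50541935e+02 2.49411458e+01 5.69000775e-02] [-0.7 -0.3  0.8  0.5  1.2 -2.6  2.7 -2.9 -2.5 -1.8]
[6.48929756e+02 2.59287764e+01 5.94164220e-02] [-2.5  1.  -0.7  1.2  0.3 -0.8  1.8 -1.5 -1.3 -0.6]
[[602.3 -65.5  59. ]]
[[573.3 -16.1  59. ]]
[[587.8 -40.8  59. ]]
```

View pics/ov2.png

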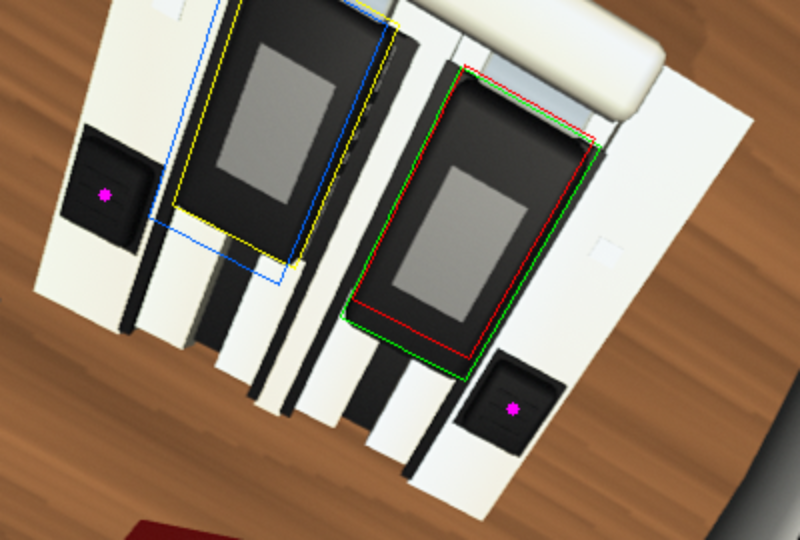

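The overlay fits: the tall pack is in the right bay (its nose edge on the green outline), and the short one is in the left. Next I move over the key and descend.

move_arm(
  commands=[
    [[0.36,-0.05,0],0,-0.05],
    [[0,0,-0.9],0,-0.05],
    [[0,0,-0.9],0,-0.05],
    [[0,0,-0.9],0,-0.05],
    [[0,0,-0.9],0,-0.05],
    [[0,0,-0.9],0,-0.05],
    [[0,0,0],0,-0.05],
    [[0,0,0],0,-0.05],
    [[0,0,0],0,-0.05],
  ],
)

```text
t: 5.07
eef_pos: [587.6, -41.1, 271.1]
tcp_rot: [3.141, -0.001, 0.54]
ft_force: [-0.2, -0.3, 0.0]
opening: 0.476
grip_force: 0.0
```

```bash
python3 - <<'E'
from h import *
s=env.state();print(s['t'],s['eef_pos'],s['tcp_rot'],s['opening'],s['ft_force'])
p=read_camera('wrist');im=p['image'][:,:,::-1].copy()
def W(X,q=(649.5,25.7,.059)):
    C,S=np.cos(q[2]),np.sin(q[2]);return [q[0]+C*X[0]-S*X[1],q[1]+S*X[0]+C*X[1],X[2]]
R=cv2.Rodrigues(np.array(s['tcp_rot'])*0)[0]
y=s['tcp_rot'][2];m=np.array(s['eef_pos']);d=np.array([np.sin(y),-np.cos(y),0])*28.6
for X,c in((W([-46,-88.5,59]),(255,0,255)),(W([-42.6,-37.5,87]),(0,255,0)),(m+d-[0,0,190],(0,255,255)),(m-d-[0,0,190],(0,255,255))):
    u=proj(p,X)[0].round().astype(int).tolist();print(u);cv2.circle(im,tuple(u),3,c,-1)
cv2.imwrite('pics/w2.png',im)
E
```

```text
5.0667 [587.62098232 -41.08462181 271.06055572] [ 3.14058995e+00 -1.05884984e-03  5.39585441e-01] 0.4759366822160497 [-0.17782617 -0.26830287  0.00914726]
[393, 269]
[301, 231]
[393, 297]
[266, 297]
```

View pics/w2.png

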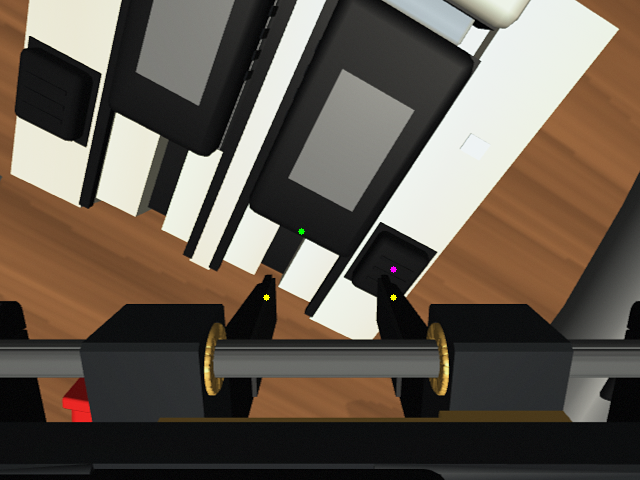

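The fingertips at (270,278) and (385,275) line up with the slide and the key (magenta, 393,269). The nose edge at (301,231) is clear of the stop finger. I'll approach the key now.

move_arm(
  commands=[
    [[0,0,-0.4],0,-0.05],
    [[0,0,-0.2],0,-0.05],
    [[0,0,0],0,-0.05],
    [[0,0,0],0,-0.05],
  ],
)

```text
t: 5.45
eef_pos: [587.1, -41.0, 251.5]
tcp_rot: [-3.141, 0.0, 0.54]
ft_force: [0.7, -1.2, 0.3]
opening: 0.473
grip_force: 0.0
```

move_arm(
  commands=[
    [[0,0,-0.05],0,-0.05],
    [[0,0,-0.05],0,-0.05],
    [[0,0,0],0,-0.05],
  ],
)

```text
t: 5.7
eef_pos: [587.4, -41.1, 249.0]
tcp_rot: [3.141, -0.001, 0.54]
ft_force: [0.8, 0.7, 2.2]
opening: 0.474
grip_force: 1.1
```

move_arm(
  commands=[
    [[0,0,-0.05],0,-0.05],
    [[0,0,0],0,-0.05],
  ],
)

```text
t: 5.87
eef_pos: [587.4, -41.0, 247.5]
tcp_rot: [3.141, -0.001, 0.54]
ft_force: [1.8, 0.3, 3.4]
opening: 0.476
grip_force: 1.6
```

move_arm(
  commands=[
    [[0,0,-0.05],0,-0.05],
    [[0,0,0],0,-0.05],
    [[0,0,0],0,-0.05],
  ],
)

```text
t: 6.12
eef_pos: [587.3, -41.1, 245.8]
tcp_rot: [3.141, -0.0, 0.54]
ft_force: [2.0, -0.5, 4.4]
opening: 0.475
grip_force: 1.7
```

move_arm(
  commands=[
    [[0,0,-0.05],0,-0.05],
    [[0,0,0],0,-0.05],
    [[0,0,0],0,-0.05],
  ],
)

```text
t: 6.37
eef_pos: [586.7, -41.0, 243.9]
tcp_rot: [-3.14, 0.002, 0.54]
ft_force: [-3.1, -1.3, 3.5]
opening: 0.48
grip_force: 3.0
```

```bash
python3 - <<'E'
from h import *
s=env.state();print(s['t'],s['eef_pos'],s['opening'],s['ft_force'])
p=read_camera('wrist');save(p,'w3')
E
```

```text
6.3667 [586.6830856  -41.04502964 243.85586936] 0.4797663943384045 [-3.12966956 -1.25862914  3.52473531]
```

View pics/w3.png

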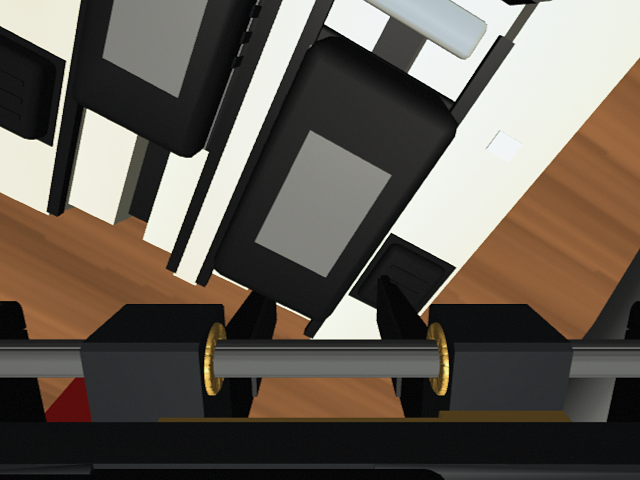

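The pack has sprung out: its nose edge, about (215,270) to (310,318), rests against the left finger at (265,295), and there is a gap to the plunger. I'll check the slide distance and steadiness.

move_arm(
  commands=[
    [[0,0,0],0,-0.05],
    [[0,0,0],0,-0.05],
    [[0,0,0],0,-0.05],
    [[0,0,0],0,-0.05],
    [[0,0,0],0,-0.05],
    [[0,0,0],0,-0.05],
  ],
)

```text
t: 6.92
eef_pos: [586.8, -41.0, 244.0]
tcp_rot: [-3.141, 0.001, 0.54]
ft_force: [-5.1, -1.2, 3.3]
opening: 0.471
grip_force: 2.9
```

```bash
python3 - <<'E'
from h import *
p=read_camera('wrist');a=cv2.imread('pics/w3.png')
print(np.abs(p['image'][:,:,::-1].astype(int)-a).max(2)[:260].mean())
q=(649.5,25.7,.059);C,S=np.cos(q[2]),np.sin(q[2])
for s in(15,20,25,30,35,40):
    for y in(-62.5,-12.5):
        x=-42.6-.966*s; print(s,y,proj(p,[q[0]+C*x-S*y,q[1]+S*x+C*y,87-.259*s])[0].round())
E
```

```text
2.4835216346153848
15 -62.5 [342. 306.]
15 -12.5 [220. 247.]
20 -62.5 [336. 315.]
20 -12.5 [215. 257.]
25 -62.5 [330. 324.]
25 -12.5 [211. 267.]
30 -62.5 [324. 332.]
30 -12.5 [207. 277.]
35 -62.5 [319. 340.]
35 -12.5 [203. 286.]
40 -62.5 [313. 348.]
40 -12.5 [199. 295.]
```

The slide is about 26 mm, inside the 13–48 mm window, and steady. Handing in.

```bash
python3 -c "
from cell import env
print(env.job_done())"
```

```text
the job is handed in; nothing more can be done
None
```

I released the tall pack by pressing the right key, and the other finger is holding it about 26 mm down the slide; I handed the job in at about 7 s, and the short pack is still latched.

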